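Re-hang the slide stainer's cover on its hinge pin

TASK

The stainer's blue cover has been off for cleaning and only lies on its rim, a little away from its hinge, without a pin. Draw the cover home against the hinge so that its brass knuckles line up with the steel ones, then slide the orange-headed hinge pin down through all five knuckles from the upper end until its head sits fully home on the top knuckle, and let go. Leave the other things on the bench where they are.

Things in the scene. Friction and masses are not known exactly. Their poses are not given: they have to be found in the camera images.
- stainer: Fixed cream slide stainer, 360 x 270 x 205 mm: deck rises at 30 degrees from its low front (-x end, 55 mm high) to a flat top (205 mm high, x 100 to 200 mm). Spans x -160 to 200, y -100 to 170 mm. Origin on the bench; x level from front to back, y across, z up. The hinge runs up the deck along its -y side; a control panel lies on the +y side.
- hinge: Nominal place of the hinge, fixed. Origin: mouth of the top steel knuckle, where the pin enters. x up the slope along the hinge line (30 degrees above level), y level towards the cover, z square out of the deck (at z = -30 mm). The slotted steel leaf may be clamped up to 6.5 mm to either side in y, its knuckle line parallel to x at z = 0: find its true y by touch or sight. Deck bare above x = 0.
- hinge_foot (a point): Nominal lower end of the hinge line (hinge x = -110 mm); the pin stands out 10 mm below it when home. The leaf's steel knuckles, outside 18 mm, bore 10 mm, lie at hinge x = -20 to 0, -65 to -45 and -110 to -90 mm. Each has a steel stop face 12 mm beside the true line: the cover's straight edge meets them when the cover is home. A black rim (top at hinge z = -10 mm) carries the cover.
- cover: Loose blue-framed clear cover, about 250 g, a plate 104 (up the slope) x 140 x 8 mm. Its axes are level, turned like the stainer's, though the plate slopes 30 degrees. Origin on its knuckle line between its two brass knuckles. It starts 5 to 20 mm off the hinge towards hinge +y, slides with a few newtons and stops hard when home; its knuckle line then lies on the leaf's true line, and stays.
- cover_upper (a point): Centre of the bore (10 mm) of the cover's upper brass knuckle, 20 mm long, outside 18 mm, on the cover's knuckle line; when home at hinge x = -32.5 mm, z = 0. Each brass knuckle lies between two steel ones, from the start on, with 2.5 mm to spare at each side.
- cover_lower (a point): Centre of the bore of the cover's lower brass knuckle, like the upper; home at hinge x = -77.5 mm.
- cover_knob (a point): Top centre of the cover's black knob, a cylinder 20 mm across and 22 mm tall, standing square on the plate (so leaning 30 degrees with it), 132 mm from the cover's knuckle line. Draw the cover home by pushing on the knob's far side or by holding it.
- pin: Loose steel hinge pin with orange head, about 60 g. Origin on the axis at the shoulder under the head; x along the axis towards the head. Shaft 8 mm across from x = -120 mm (blunt, small chamfer) to 0; head 14 mm across, x = 0 to 28 mm. Home: shoulder on the top knuckle's mouth. At the start it lies level in the rest, axis 26 mm above the bench, head to the rest's +x, its middle between the rails.
- pin_tip (a point): The blunt end of the pin's shaft, on the axis, 120 mm from the shoulder; its edge is chamfered by 1.2 mm all round, so it enters the bore only when within about 2 mm of the line.
- rest: Fixed aluminium instrument rest, base 90 x 140 x 5 mm; two notched rails, 6 mm thick, 30 mm high, at x = -35 and +35 mm; notches 11 mm wide, floors 22 mm above the bench, at y = -40 and +40 mm. Origin under its centre; x along the things it carries. One pair of notches carries the pin, the other the scriber, either way; 64 mm is free between the rails.
- scriber: Bystander: blue glass scriber, 8 mm across, about 140 mm long, in the rest's other notches; x along it, origin 24 mm from its blunt end.
- slide_basket: Bystander: white basket of stained slides, 200 x 100 x 80 mm; origin under its centre.
- stain_jar: Bystander: amber stain jar with black cap, 52 mm across, 91 mm tall; origin under its centre.
- wash_bottle: Bystander: white wash bottle with red cap, 60 mm across, 150 mm tall; origin under its centre.
- oil_bottle: Bystander: small amber oil bottle, 32 mm across, 65 mm tall; origin under its centre.
- slide_box: Bystander: flat green slide box, 84 x 100 x 32 mm; origin under its centre.
- specimen_pot: Bystander: specimen pot with yellow lid, 44 mm across, 55 mm tall; origin under its centre.
- pin_upper (a point): Point on the pin's axis 32.5 mm from the shoulder, which lies in the cover's upper knuckle when the pin is home.
- pin_lower (a point): Point on the pin's axis 77.5 mm from the shoulder, which lies in the cover's lower knuckle when the pin is home.

How it is judged:
By the outcome, as a careful person would: the job done as asked, in the order asked, and still so for the second after the job is handed in, with the robot touching nothing.
It also fails if it takes over 67 s, if anything falls off the work surface, if the arm or the gripper's body presses on something with over 40 N, if the wrist force passes 120 N, or if a joint passes its speed limit or range.

ROBOT

A 7-joint arm with a two-finger parallel gripper is mounted at the origin on the work surface. World frame = base frame: x ahead of the robot, y to its left, z up, the work surface at z = 0. Lengths are in m, angles in rad, forces in N, time in s.
With the tool pointing down it reaches from about 0.35 to 0.9 m from the base axis. Payload 8.1 kg.
Tool frame: the origin (TCP) lies on the centre line of the jaws, within the pads' length; the fingertips stand 19 mm ahead of it and the grasp point (between the pads) is the TCP; z points along the fingers, y is the direction in which the jaws open and shut (so a half turn about z gives the same grasp; the last joint's range is limited). The gripper opens to 92 mm and grips with 3 to 60 N. Pads are 19 mm wide; open, the fingers measure 130 mm over their backs; the gripper's body (75 mm by 190 mm) begins 47 mm behind the grasp point.
Start: joints at [1.165, 0.434, 0.025, 1.573, -0.012, 1.134, -0.075], TCP at [0.186, -0.597, 0.246] pointing down, gripper open.
Joint ranges: [-2.62, 2.62], [-0.44, 2.09], [-1.27, 1.32], [0.08, 2.57], [-1.32, 4.46], [0.12, 2], [-2.74, 2.74]. Speed limits (rad/s): [2.22, 2.22, 3.01, 3.01, 3.14, 3.14, 3.14].

INTERFACE

Orientations are given as a rotation vector (axis times angle).
In Python, from cell import monitor, imaging, workorder, outline_of gives the robot as it stands.
- The arm moves only by the tool move_arm, never from a script. Its argument "series" is a list of rows, each a list of 6 numbers: the shift along the world's x, y, z in cm, then the turn, a rotation vector about the world's x, y, z in degrees. A call has 1 to 8 rows; each row shifts and turns the commanded pose from where the row before left it; what a row does not reach is not made up. A row lasts 1/10 s, in which the tool goes at most 50 mm and 8.59 degrees, less where a joint would pass 70% of its speed; a pose out of reach is approached as far as the arm can. A call with a gripper value outside its range is refused whole. "grip" is the opening, from 0 (shut) to 1 (fully open), set as the call begins (left out, the last holds). The fingers move at their own pace and stop on an object; "force" is the grip in N (left out, the last holds). Time passes only in rows, so rows that do not move let the fingers close. It gives the time, the measured TCP pose, the force and the opening at its end, in the units of the state.
- monitor.observe(): the state, without advancing time (a new reading comes with each control period).
- imaging.get_image(name): name is "scene" or "side" or "wrist"; returns a dict with "color" (384x512x3 uint8, red, green, blue), "fx", "fy", "cx", "cy" (pixels), "dist_coeffs" ([k1, k2, p1, p2, k3] as OpenCV has them; the pictures are not rectified), "rvec" (rotation vector, rad) and "tvec" (3), from world to camera coordinates, as OpenCV has them; the wrist camera has in their place "mount" (4x4, takes a point from camera to tool coordinates, whose origin is the TCP and whose axes are the flange's). Camera axes: x right, y down, z forward; pixel columns grow to the right and rows downward; lengths in m; the calibration is good to about 2 mm. A picture is of the moment at which its call begins: read the wrist's pose just before it. There is no depth.
- workorder.sign_off(): hands the job in, once; it reports no verdict.
Trained networks look in the newest picture that a camera, given by its name, has taken for a name from the list of things; names that differ only in an ending like _2 or _b are one class to them, and where a whole thing is asked for, a point or a joint stands for the part that bears it (a point fixed in the world has none). Each returns a list of dicts, best first, with "p" (0 to 1); they miss things now and then, are a little off and sometimes report something else, mostly with a low value. They report only what shows in the picture. A call takes as long as a camera call.
- outline_of(camera, thing): "mask" (384x512 bool, what is visible of it) and "rect" ([left, top, width, height] in pixels, round what is visible of it).
The state is a dict: "clock": time; "joints": joint angles; "dq": joint speeds; "joint_efforts": joint torques, N m; "position": TCP position; "ee_rot": TCP orientation; "force": force on the tool from outside, world axes, zero at the start; "ft_torque": the same for the moment, N m; "width": opening from 0.0 (shut) to 1.0 (fully open).
Only numpy, scipy, OpenCV 4.12 (cv2) and the standard library are available. Lean on these libraries where they do the work, as an engineer would, in place of code of your own. Each camera call takes 0.05 s, during which the arm holds its last target. There are 200 camera calls.

## Working session

There is one attempt and no reset: what is moved stays moved. The work goes in short steps, Python scripts to look and compute and a tool call to move; the robot and the scene stay as the last step left them, time stands still between calls to the robot, and variables do not carry over. Pictures are saved under pics/ and viewed, about 8 in all and at most 12, crops included, and the job is handed in when it is done.

Besides the shell and the picture viewer there is one more tool, called after "Emit:" by a JSON object that holds its "name" and its "arguments". move_arm: Moves the arm, as the interface text tells. Its arguments: {"type":"object","properties":{"series":{"type":"array"},"grip":{"type":"number"},"force":{"type":"number"}},"required":["series"]}

```bash
mkdir -p pics; ls; cat > h.py <<'E'
import numpy as np, cv2
from scipy.spatial.transform import Rotation as R
from cell import monitor, imaging, workorder, outline_of
def cam(n):
    s=monitor.observe(); im=imaging.get_image(n)
    K=np.array([[im['fx'],0,im['cx']],[0,im['fy'],im['cy']],[0,0,1]]); d=np.array(im['dist_coeffs'],float)
    if 'mount' in im:
        T=np.eye(4); T[:3,:3]=R.from_rotvec(s['ee_rot']).as_matrix(); T[:3,3]=s['position']
        W=np.linalg.inv(T@np.array(im['mount']))
    else:
        W=np.eye(4); W[:3,:3]=R.from_rotvec(np.ravel(im['rvec'])).as_matrix(); W[:3,3]=np.ravel(im['tvec'])
    return dict(img=im['color'],K=K,d=d,W=W)
def proj(c,P):
    P=np.atleast_2d(np.asarray(P,float)); return cv2.projectPoints(P,cv2.Rodrigues(c['W'][:3,:3])[0],c['W'][:3,3],c['K'],c['d'])[0].reshape(-1,2)
def ray(c,uv):
    p=cv2.undistortPoints(np.array([[uv]],float),c['K'],c['d'],)[0,0]
    Rm=c['W'][:3,:3]; v=Rm.T@np.array([p[0],p[1],1]); return -Rm.T@c['W'][:3,3], v/np.linalg.norm(v)
def at_z(c,uv,z):
    o,v=ray(c,uv); return o+v*(z-o[2])/v[2]
def tri(obs):
    A=np.zeros((3,3));b=np.zeros(3)
    for c,uv in obs:
        o,v=ray(c,uv); M=np.eye(3)-np.outer(v,v); A+=M;b+=M@o
    x=np.linalg.solve(A,b); return x,[np.linalg.norm(proj(c,x)[0]-uv) for c,uv in obs]
def save(c,n,box=None,k=1):
    i=c['img'][...,::-1]
    if box: l,t,r,b=box; i=i[t:b,l:r]
    cv2.imwrite('pics/'+n,cv2.resize(i,None,fx=k,fy=k,interpolation=cv2.INTER_CUBIC))
E
python3 - <<'E'
from h import *
import numpy as np
np.set_printoptions(precision=4,suppress=True)
cs={}
print(monitor.observe())
for n in ['scene','side','wrist']:
    c=cs[n]=cam(n); save(c,n+'0.png'); print(n,'pos',ray(c,(256,192)))
    for t in ['stainer','hinge','cover','cover_knob','pin','rest','scriber','slide_basket','stain_jar','wash_bottle','oil_bottle','slide_box','specimen_pot']:
        try:
            o=outline_of(n,t)
            for q in o[:2]:
                m=q['mask']; ys,xs=np.nonzero(m); print(n,t,round(q['p'],2),q['rect'],xs.mean().round(1),ys.mean().round(1),len(xs))
        except Exception as e: print(t,e)
import pickle; pickle.dump(cs,open('c0.pkl','wb'))
a=np.hstack([cs['scene']['img'],cs['side']['img']])
E
```

```text
pics
{'clock': 0.0, 'joints': array([ 1.1654,  0.4352,  0.025 ,  1.5741, -0.0116,  1.134 , -0.0751]), 'dq': array([ 0.0005,  0.0004,  0.    ,  0.0018,  0.0014,  0.0002, -0.0017]), 'joint_efforts': array([  0.0011, -66.7838,   0.9861, -31.4457,  -0.0603,   0.0431,
         0.0001]), 'position': array([ 0.1862, -0.5961,  0.245 ]), 'ee_rot': array([-3.1041, -0.4735,  0.0006]), 'force': array([ 0.1168, -1.0217, -0.0532]), 'ft_torque': array([-0.0116, -0.007 , -0.0052]), 'width': 1.000633026463731}
scene pos (array([ 1.5626, -0.341 ,  1.4039]), array([-0.6244,  0.2331, -0.7455]))
scene stainer 0.74 [154.6, 180.2, 131.8, 108.7] 212.7 231.1 8664
scene hinge 0.91 [207.7, 183.4, 51.7, 51.1] 232.6 215.2 547
scene cover 0.79 [214.2, 182.7, 45.1, 37.2] 234.7 201.9 929
scene cover 0.26 [125.9, 198.7, 28.0, 31.3] 137.8 215.3 619
scene cover_knob 0.81 [215.9, 185.2, 40.4, 31.4] 234.7 202.5 831
scene pin 0.42 [294.7, 188.4, 40.6, 4.5] 311.1 189.5 36
scene pin 0.3 [360.5, 175.3, 15.7, 28.2] 369.4 188.6 328
scene rest 0.65 [300.2, 171.4, 29.0, 30.8] 314.4 185.9 488
scene rest 0.51 [208.1, 182.1, 54.3,
[... 931 characters left out ...]
cover_knob 0.87 [234.2, 153.2, 51.4, 35.7] 257.6 169.7 1210
side rest 0.72 [206.4, 259.8, 55.1, 48.1] 234.7 283.9 1308
side scriber 0.5 [164.5, 329.9, 29.6, 38.5] 177.5 346.8 795
side scriber 0.3 [155.3, 289.7, 21.3, 31.9] 167.1 305.5 516
side slide_basket 0.74 [129.9, 213.4, 64.5, 68.2] 163.6 248.6 2209
side stain_jar 0.59 [154.7, 292.3, 26.3, 30.3] 166.6 304.9 537
side stain_jar 0.52 [228.9, 252.4, 14.8, 13.3] 235.7 259.6 44
side wash_bottle 0.95 [163.2, 329.6, 27.1, 36.1] 177.8 346.4 723
side slide_box 0.83 [315.0, 146.8, 24.0, 25.4] 328.0 160.2 437
wrist pos (array([ 0.2504, -0.5765,  0.3847]), array([-0.2515, -0.0784, -0.9647]))
wrist slide_box 0.63 [62.2, 0.3, 83.4, 14.7] 112.3 4.5 762
```

```bash
python3 - <<'E'
from h import *
import pickle
cs=pickle.load(open('c0.pkl','rb'))
a=cs['scene']['img'][135:295,110:390,::-1]; b=cs['side']['img'][105:375,125:345,::-1]
a=cv2.resize(a,None,fx=2.8,fy=2.8,interpolation=2); cv2.imwrite('pics/a.png',a)
b=cv2.resize(b,None,fx=2.2,fy=2.2,interpolation=2); cv2.imwrite('pics/b.png',b)
E
```

```text
(no output)
```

View pics/a.png

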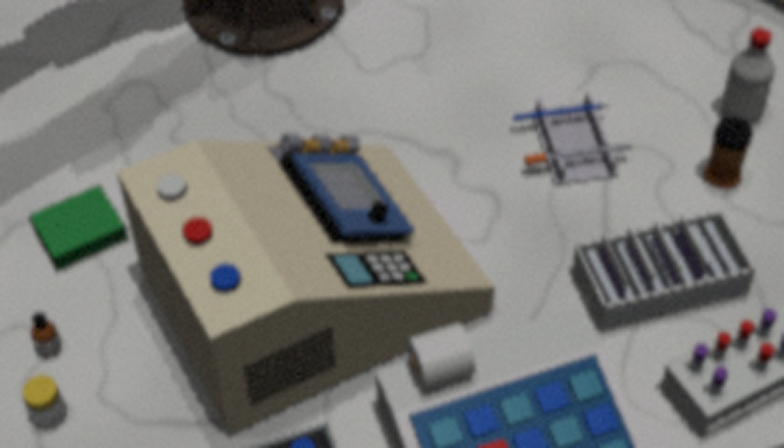

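View pics/b.png

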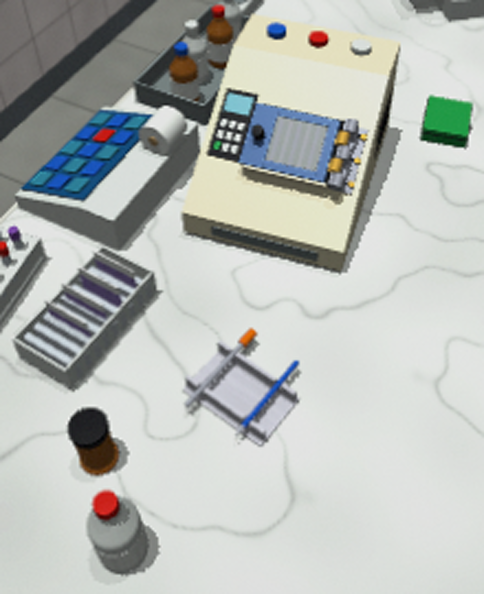

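The scene view (crop) shows the stainer with its flat top to the left (world -y) and the deck falling right. The cover is at about (345,195), the knob at (378,207) and the knuckles at (285–355,143). The rest is at (570,145), with the orange pin head at (535,158) and its tip at about (625,148). The side view agrees: head (247,337), knob (258,130), knuckles (345,125–180).

```bash
cat > fit.py <<'E'
from h import *
import pickle
from scipy.optimize import least_squares
np.set_printoptions(precision=4,suppress=True)
cs=pickle.load(open('c0.pkl','rb'))
S=lambda x,y:(x/2.8+110-.3,y/2.8+135-.3); B=lambda x,y:(x/2.2+125-.3,y/2.2+105-.3)
sc,sd=cs['scene'],cs['side']
P=[(sc,(.2,-.1,.205),S(120,178)),(sc,(.2,.17,.205),S(215,333)),(sc,(.1,-.1,.205),S(200,142)),(sc,(.1,.17,.205),S(295,300)),(sc,(-.16,.17,.055),S(492,290)),(sc,(-.16,-.1,.055),S(390,148)),
(sd,(-.16,.17,.055),B(188,214)),(sd,(-.16,-.1,.055),B(348,252)),(sd,(.2,-.1,.205),B(400,42)),(sd,(.2,.17,.205),B(255,15)),(sd,(-.16,.17,0),B(184,238)),(sd,(-.16,-.1,0),B(344,272))]
def res(q):
    r=R.from_euler('z',q[2]).as_matrix(); t=np.array([q[0],q[1],0])
    return np.concatenate([proj(c,r@np.array(p)+t)[0]-uv for c,p,uv in P])
s=least_squares(res,[.6,-.3,-1.57],loss='soft_l1'); print('stainer',s.x,np.degrees(s.x[2])); print(s.fun.reshape(-1,2).round(1).tolist())
for n,u,v in [('head',S(535,158),B(247,337)),('tip',S(628,147),B(190,402)),('knob',S(378,204),B(259,129)),('scrL',S(515,117),B(297,364)),('knuU',S(290,143),B(350,127)),('knuL',S(352,143),B(335,180)),('basket mid',S(660,250),B(85,300))]:
    x,e=tri([(sc,u),(sd,v)]); r=R.from_euler('z',s.x[2]).as_matrix(); print(n,x,np.round(e,1),'in stainer',r.T@(x-[s.x[0],s.x[1],0]))
E
python3 fit.py
```

```text
stainer [ 0.52   -0.0809 -1.4034] -80.40611748868078
[[-1.7, -2.0], [-1.1, 2.0], [-2.3, -0.4], [0.6, -0.0], [0.7, -1.7], [-1.7, -1.2], [-2.7, 0.2], [-1.1, 0.7], [0.1, 0.1], [-1.8, -0.0], [0.3, -0.7], [-0.5, 1.5]]
head [0.4677 0.2478 0.0308] [0.1 0.2] in stainer [-0.3328  0.0032  0.0308]
tip [0.4903 0.3737 0.0284] [0.8 1. ] in stainer [-0.4532  0.0464  0.0284]
knob [ 0.5836 -0.0155  0.1743] [0.1 0.1] in stainer [-0.0539  0.0736  0.1743]
scrL [0.3853 0.254  0.0281] [0.2 0.3] in stainer [-0.3527 -0.077   0.0281]
knuU [ 0.4572 -0.0834  0.1767] [0.2 0.2] in stainer [-0.008  -0.0624  0.1767]
knuL [ 0.4462 -0.0024  0.1355] [0.3 0.3] in stainer [-0.0896 -0.0597  0.1355]
basket mid [0.6921 0.3167 0.0661] [0.5 0.6] in stainer [-0.3634  0.2359  0.0661]
```

Emit:
{"name": "move_arm", "arguments": {"series": [[0,0,4,0,0,8.2],[0,0,4,0,0,8.2],[2.35,4.08,0,0,0,8.2],[2.35,4.08,0,0,0,8.2],[2.35,4.08,0,0,0,8.2],[2.35,4.08,0,0,0,8.2],[2.35,4.08,0,0,0,8.2],[2.35,4.08,0,0,0,8.2]]}}

```text
clock: 2.9
position: [0.3279, -0.35, 0.326]
ee_rot: [2.347, 2.087, -0.0]
force: [0.8, -0.8, -0.3]
width: 1.0
```

Emit:
{"name": "move_arm", "arguments": {"series": [[2.35,4.08,-0.25,0,0,8.2],[2.35,4.08,-0.25,0,0,8.2],[2.35,4.08,-0.25,-7.4,-1.25,0],[2.35,4.08,-0.25,-7.4,-1.25,0],[2.35,4.08,-0.25,-7.4,-1.25,0],[2.35,4.08,-0.25,-7.4,-1.25,0],[2.35,4.08,-0.25,0,0,0],[2.35,4.08,-0.25,0,0,0]]}}

```text
clock: 3.7
position: [0.4976, -0.053, 0.3056]
ee_rot: [1.81, 2.13, -0.413]
force: [0.2, -1.3, -0.2]
width: 1.005
```

```bash
python3 - <<'E'
from h import *
import pickle
np.set_printoptions(precision=4,suppress=True)
c=cam('wrist'); s=monitor.observe(); print(s['clock'],s['position'],R.from_rotvec(s['ee_rot']).as_matrix(),s['joints'],s['force'])
pickle.dump(c,open('c1.pkl','wb')); save(c,'w1.png',None,1.55); print(c['K'],c['d'],ray(c,(256,192)))
for t in ['cover','cover_knob','hinge','cover_upper','cover_lower']:
  for q in outline_of('wrist',t)[:1]: print(t,q['p'],q['rect'])
E
```

```text
3.75 [ 0.5011 -0.0455  0.3048] [[-0.1557  0.9862  0.0566]
 [ 0.8981  0.1652 -0.4075]
 [-0.4112 -0.0126 -0.9115]] [ 0.2592  0.2708 -0.6975  1.8066  0.5997  1.3137 -0.4749] [3.9748 6.167  1.047 ]
[[277.2599   0.     256.0142]
 [  0.     277.2599 188.2714]
 [  0.       0.       1.    ]] [0.0054 0.     0.     0.     0.    ] (array([0.4804, 0.0646, 0.404 ]), array([ 0.0893, -0.6353, -0.7671]))
cover 0.79 [205.7, 44.9, 179.1, 118.7]
cover_knob 0.97 [207.3, 49.2, 176.6, 115.8]
hinge 0.84 [188.0, 44.4, 247.0, 137.9]
cover_upper 0.8 [209.2, 48.7, 176.1, 120.1]
cover_lower 0.95 [208.7, 51.5, 174.7, 113.8]
```

View pics/w1.png

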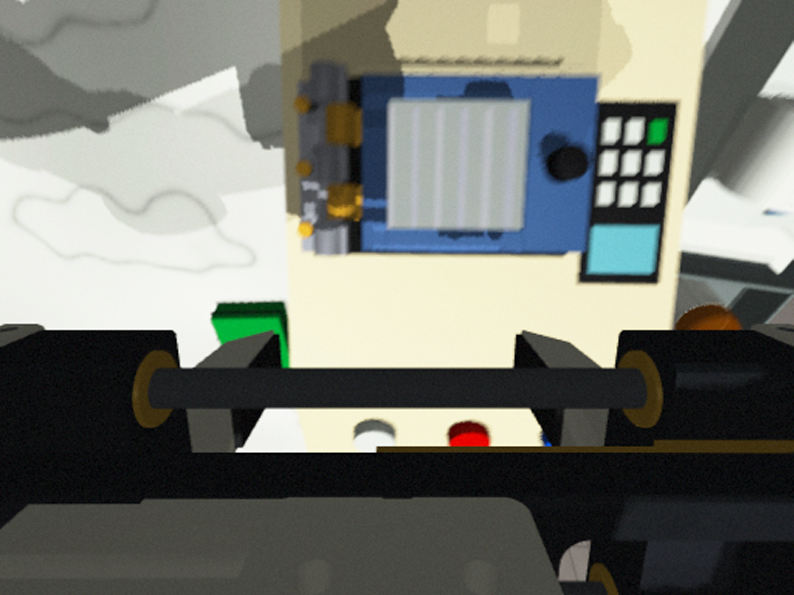

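Emit:
{"name": "move_arm", "arguments": {"series": [[0,0,0,0,0,0],[0,0,0,0,0,0],[0,0,0,0,0,0]]}}

```text
clock: 4.3
position: [0.4969, -0.056, 0.3057]
ee_rot: [1.814, 2.129, -0.413]
force: [0.5, -0.8, -0.6]
width: 1.003
```

```bash
python3 - <<'E'
from h import *
import pickle
np.set_printoptions(precision=4,suppress=True)
c=cam('wrist'); s=monitor.observe(); M=R.from_rotvec(s['ee_rot']).as_matrix();print(s['clock'],s['position'],M,s['force'])
pickle.dump(c,open('c2.pkl','wb')); save(c,'w2.png',(170,20,470,200),2.66)
E
```

```text
4.35 [ 0.497  -0.0559  0.3057] [[-0.1481  0.9877  0.0506]
 [ 0.8972  0.1557 -0.4133]
 [-0.416  -0.0158 -0.9092]] [-0.1197  0.5898  0.401 ]
```

View pics/w2.png

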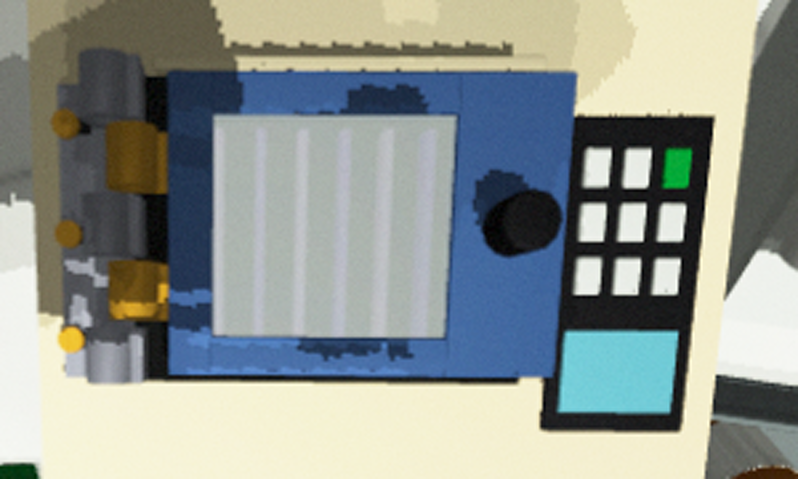

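```bash
cat > fit2.py <<'E'
from fit import *
c=pickle.load(open('c2.pkl','rb')); k=2.66
C=lambda x,y:(x/k+170-.3,y/k+20-.3)
def hit(q,uv,h): # stainer coords of ray at height h above deck
    o,v=ray(c,uv); r=R.from_euler('z',q[2]).as_matrix(); o=r.T@(o-[q[0],q[1],0]); v=r.T@v
    n=np.array([-.5,0,.75**.5]); a=np.array([-.16,0,.055]); return o+v*(h-n@(o-a))/(n@v)
L=[((33,200),-.1),((42,460),-.1),((757,20),.17),((703,470),.17)]
def res2(q):
    w=res(q)/1.0
    e=[(hit(q,C(*p),0)[1]-y)/.0008 for p,y in L]
    pl=[hit(q,C(*p),.003)[1] for p in [(541,429),(575,120)]]; pr=[hit(q,C(*p),.003)[1] for p in [(680,430),(713,118)]]
    pb=[hit(q,C(*p),.003)[0] for p in [(541,429),(680,430)]]
    e+=[(pl[0]-pl[1])/.0008,(pr[0]-pr[1])/.0008,(pb[0]-pb[1])/.0008]
    return np.concatenate([w,e])
s2=least_squares(res2,s.x,loss='soft_l1');q=s2.x; print('stainer',q,np.degrees(q[2])); print(s2.fun.round(1))
r=R.from_euler('z',q[2]).as_matrix()
for n,p,h in [('steelL',(111,85),.03),('steelM',(113.5,225),.03),('steelU',(117,360),.03),('brL',(136,157),.03),('brU',(140,290),.03),('knob',(527,219),.05),('topface',(118,381),.03),('lowface',(108,50),.03),('covBL',(168,377),.028),('covTL',(168,72),.028)]:
    p=hit(q,C(*p),h); print(n,p,'slope coord',p[0]*.75**.5+p[2]*.5,'world',r@p+[q[0],q[1],0])
E
python3 fit2.py | tail -14
```

```text
stainer [ 0.5216 -0.0815 -1.4143] -81.03312605157264
[-1.8 -2.1 -2.1  2.2 -2.2 -0.4 -0.2  0.4  0.5 -0.7 -1.2 -0.7 -3.2 -0.6
 -2.   0.5  0.2  0.1 -1.4 -0.4 -0.2 -1.5 -1.4  1.3  0.7  0.8 -0.1 -1.5
 -4.9  0.1  0.1]
steelL [-0.0856 -0.0634  0.1326] slope coord -0.007817796706742763 world [ 0.4456 -0.0069  0.1326]
steelM [-0.0459 -0.0634  0.1555] slope coord 0.038000549103915426 world [ 0.4519 -0.0461  0.1555]
steelU [-0.0053 -0.0629  0.1789] slope coord 0.08484672867512225 world [ 0.4586 -0.0861  0.1789]
brL [-0.0655 -0.0552  0.1442] slope coord 0.015365535068859196 world [ 0.4569 -0.0254  0.1442]
brU [-0.0267 -0.0544  0.1666] slope coord 0.06015608812777254 world [ 0.4637 -0.0636  0.1666]
knob [-0.0558  0.0727  0.1729] slope coord 0.038166448118293436 world [ 0.5847 -0.0151  0.1729]
topface [ 0.0012 -0.0627  0.1827] slope coord 0.09237962955599868 world [ 0.4598 -0.0925  0.1827]
lowface [-0.0951 -0.0642  0.1271] slope coord -0.01885178397856052 world [0.4434 0.0024 0.1271]
covBL [ 0.0009 -0.0448  0.1802] slope coord 0.09091166571503992 world [ 0.4775 -0.0894  0.1802]
covTL [-0.0888 -0.0442  0.1285] slope coord -0.012651075151204547 world [ 0.4641 -0.0007  0.1285]
```

```bash
cat >> h.py <<'E'
YAW=-81.03
def frame(yaw=None):
    y=np.radians(YAW if yaw is None else yaw); d=np.array([np.cos(y),np.sin(y),0]); hx=d*.75**.5+[0,0,.5]; hy=np.array([-d[1],d[0],0]); return hx,hy,np.cross(hx,hy)
def togo(pos,Rt):
    s=monitor.observe(); M=R.from_rotvec(s['ee_rot']).as_matrix()
    print('t',round(s['clock'],2),'pos',np.round(s['position'],4),'F',np.round(s['force'],1),'w',round(s['width'],3))
    print('shift cm',np.round((np.array(pos)-s['position'])*100,2),'turn deg',np.round(np.degrees(R.from_matrix(Rt@M.T).as_rotvec()),2))
def Rh(yaw=None):
    hx,hy,n=frame(yaw); return np.column_stack([-hx,hy,-n])
E
python3 - <<'E'
from h import *
hx,hy,n=frame(); print(hx,hy,n); togo(np.array([.5843,-.0152,.1735])+.05*n,Rh())
E
```

```text
[ 0.13502834 -0.85543401  0.5       ] [0.98777011 0.15591729 0.        ] [-0.07795865  0.49388506  0.8660254 ]
t 4.35 pos [ 0.497  -0.0559  0.3057] F [-0.1  0.6  0.4] w 1.002
shift cm [ 8.34  6.54 -8.89] turn deg [-5.2  -1.74  0.05]
```

Emit:
{"name": "move_arm", "arguments": {"series": [[2.1,1.63,-2.22,-1.3,-0.43,0],[2.1,1.63,-2.22,-1.3,-0.43,0],[2.1,1.63,-2.22,-1.3,-0.43,0],[2.1,1.63,-2.22,-1.3,-0.43,0],[0,0,0,0,0,0],[0,0,0,0,0,0]]}}

```text
clock: 4.95
position: [0.5809, 0.0102, 0.216]
ee_rot: [1.757, 2.059, -0.473]
force: [0.4, 0.9, 0.1]
width: 0.998
```

```bash
python3 - <<'E'
from h import *
hx,hy,n=frame(); k=np.array([.5843,-.0152,.1735]); togo(k+.002*n,Rh())
c=cam('wrist')
for q in outline_of('wrist','cover_knob')[:1]: print(q['p'],q['rect'])
print(proj(c,[k,k-.022*n])); save(c,'w3.png',None,1.2)
E
```

```text
t 4.95 pos [0.5809 0.0102 0.216 ] F [0.4 0.9 0.1] w 0.998
shift cm [ 0.32 -2.44 -4.08] turn deg [-0.03 -0.16 -0.05]
0.81 [71.9, 137.1, 213.9, 104.3]
[[255.30919271 214.17568303]
 [255.43185317 204.78862014]]
```

View pics/w3.png

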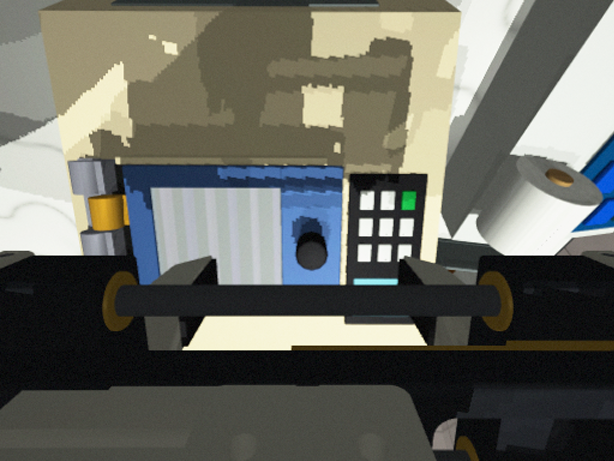

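Emit:
{"name": "move_arm", "arguments": {"series": [[0.2,-0.8,-1.36,0,0,0],[0.2,-0.8,-1.36,0,0,0],[0.17,-0.8,-1.36,0,-0.16,0],[0,0,0,0,0,0]]}}

```text
clock: 5.45
position: [0.5857, -0.0171, 0.1735]
ee_rot: [1.759, 2.054, -0.475]
force: [-1.3, -0.3, -0.9]
width: 0.996
```

Emit:
{"name": "move_arm", "arguments": {"series": [[0,0,0,0,0,0],[0,0,0,0,0,0],[0,0,0,0,0,0],[0,0,0,0,0,0],[0,0,0,0,0,0]], "grip": 0, "force": 12}}

```text
clock: 5.95
position: [0.587, -0.0137, 0.1761]
ee_rot: [1.757, 2.055, -0.468]
force: [-0.1, -0.4, -0.3]
width: 0.616
```

```bash
python3 - <<'E'
from h import *
togo([.5843,-.0152,.1735],Rh())
E
```

```text
t 5.95 pos [ 0.587  -0.0137  0.1761] F [-0.1 -0.4 -0.3] w 0.616
shift cm [-0.27 -0.15 -0.26] turn deg [-0.03  0.14 -0.03]
```

Emit:
{"name": "move_arm", "arguments": {"series": [[0,0,0,0,0,0],[0,0,0,0,0,0],[0,0,0,0,0,0],[0,0,0,0,0,0],[0,0,0,0,0,0],[0,0,0,0,0,0],[0,0,0,0,0,0],[0,0,0,0,0,0]]}}

```text
clock: 6.75
position: [0.5869, -0.014, 0.1758]
ee_rot: [1.757, 2.055, -0.468]
force: [0.1, -0.3, -0.7]
width: 0.211
```

Emit:
{"name": "move_arm", "arguments": {"series": [[-0.15,-0.024,0,0,0,0],[-0.15,-0.024,0,0,0,0],[-0.15,-0.024,0,0,0,0],[-0.15,-0.024,0,0,0,0],[0,0,0,0,0,0]]}}

```text
clock: 7.25
position: [0.5805, -0.015, 0.1758]
ee_rot: [1.757, 2.056, -0.469]
force: [-0.9, 1.0, -0.9]
width: 0.21
```

Emit:
{"name": "move_arm", "arguments": {"series": [[-0.1,-0.016,0,0,0,0],[-0.1,-0.016,0,0,0,0],[0,0,0,0,0,0]]}}

```text
clock: 7.55
position: [0.5788, -0.0153, 0.1758]
ee_rot: [1.757, 2.055, -0.469]
force: [1.1, 0.6, -1.2]
width: 0.214
```

Emit:
{"name": "move_arm", "arguments": {"series": [[-0.1,-0.016,0,0,0,0],[-0.1,-0.016,0,0,0,0],[0,0,0,0,0,0]]}}

```text
clock: 7.85
position: [0.5781, -0.0147, 0.1763]
ee_rot: [1.756, 2.056, -0.464]
force: [6.0, 2.9, -1.6]
width: 0.212
```

Emit:
{"name": "move_arm", "arguments": {"series": [[-0.1,-0.016,0,0,0,0],[-0.1,-0.016,0,0,0,0],[0,0,0,0,0,0]]}}

```text
clock: 8.15
position: [0.5779, -0.0143, 0.1769]
ee_rot: [1.755, 2.055, -0.459]
force: [11.8, 3.0, -1.5]
width: 0.213
```

Emit:
{"name": "move_arm", "arguments": {"series": [[-0.1,-0.016,0,0,0,0],[-0.1,-0.016,0,0,0,0],[0,0,0,0,0,0]]}}

```text
clock: 8.45
position: [0.5775, -0.014, 0.1776]
ee_rot: [1.754, 2.054, -0.454]
force: [17.8, 4.2, -0.2]
width: 0.21
```

Emit:
{"name": "move_arm", "arguments": {"series": [[0.2,0.032,0,0,0,0],[0.2,0.032,0,0,0,0],[0.1,0.016,0,0,0,0],[0,0,0,0,0,0],[0,0,0,0,0,0]]}}

```text
clock: 8.95
position: [0.5783, -0.015, 0.1759]
ee_rot: [1.757, 2.056, -0.467]
force: [5.3, 2.8, -0.4]
width: 0.213
```

```bash
python3 - <<'E'
from h import *
hx,hy,n=frame(); s=monitor.observe(); p=s['position']; print(p,s['force'],s['width'], (R.from_rotvec(s['ee_rot']).as_matrix()))
q=np.array([.5216,-.0815,0]); print('stainer y of knob',hy@(p-q),'line',hy@(p-q)-.132)
c=cam('side'); cv2.imwrite('pics/tmp.png',c['img'][...,::-1])
E
```

```text
[ 0.57830822 -0.01498238  0.17590671] [ 5.25461093  2.80700742 -0.35767488] 0.2130249843323749 [[-0.13440273  0.98762507  0.08082468]
 [ 0.85589504  0.1568058  -0.49280384]
 [-0.49937921  0.00294326 -0.86637852]]
stainer y of knob 0.06638592894200859 line -0.06561407105799141
```

Emit:
{"name": "move_arm", "arguments": {"series": [[0.1,0.016,0,0,0,0],[0,0,0,0,0,0],[0,0,0,0,0,0],[0,0,0,0,0,0]], "grip": 0.42}}

```text
clock: 9.4
position: [0.5786, -0.0157, 0.1758]
ee_rot: [1.757, 2.055, -0.47]
force: [-0.6, 1.0, 0.6]
width: 0.417
```

Emit:
{"name": "move_arm", "arguments": {"series": [[-0.11,0.66,1.15,0,0,0],[-0.11,0.66,1.15,0,0,0],[-0.11,0.66,1.15,0,0,0],[0,0,0,0,0,0]]}}

```text
clock: 9.8
position: [0.5764, 0.0069, 0.2127]
ee_rot: [1.755, 2.056, -0.463]
force: [0.1, 0.3, 0.9]
width: 0.423
```

```bash
python3 - <<'E'
from h import *
hx,hy,n=frame()
line=np.array([.57831,-.01498,.1759])-.132*hy   # on line in y, hinge x~-55
q=np.array([.5216,-.0815,0]); n0=q+frame()[0]*0
# deck plane: point of stainer (-.16,0,.055)
d=np.array([np.cos(np.radians(YAW)),np.sin(np.radians(YAW)),0]); a=q-.16*d+[0,0,.055]
h=n@(line-a); print('line pt height over deck',h)
axis55=line-n*(h-.03); print('axis at -55 (model z)',axis55,'mouth',axis55+.055*hx)
t=axis55+.105*hx + n*(-.03+.019+.025); print('target',t); togo(t,Rh())
E
```

```text
line pt height over deck 0.05313467051997431
axis at -55 (model z) [ 0.44972789 -0.04698695  0.15586479] mouth [ 0.45715445 -0.09403582  0.18336479]
target [ 0.46281445 -0.12989313  0.22048914]
t 9.8 pos [0.5764 0.0069 0.2127] F [0.1 0.3 0.9] w 0.423
shift cm [-11.36 -13.68   0.78] turn deg [-0.13  0.31 -0.13]
```

Emit:
{"name": "move_arm", "arguments": {"series": [[-2.88,-3.17,0.63,0,0,0],[-2.88,-3.17,0.63,0,0,0],[-2.88,-3.17,0.63,0,0,0],[-2.88,-3.17,0.63,-0.1,0.3,-0.1],[0,0,0,0,0,0],[0.11,-0.69,-1.21,0,0,0],[0.11,-0.69,-1.21,0,0,0],[0,0,0,0,0,0]], "grip": 0}}

```text
clock: 10.6
position: [0.4622, -0.1366, 0.2089]
ee_rot: [1.759, 2.059, -0.479]
force: [-0.1, -0.1, 0.8]
width: 0.006
```

Emit:
{"name": "move_arm", "arguments": {"series": [[0.02,-0.15,-0.26,0,0,0],[0.02,-0.15,-0.26,0,0,0],[0.02,-0.15,-0.26,0,0,0],[0,0,0,0,0,0],[0,0,0,0,0,0]]}}

```text
clock: 11.1
position: [0.4633, -0.1405, 0.2036]
ee_rot: [1.758, 2.057, -0.476]
force: [0.2, -0.1, -0.4]
width: 0.008
```

```bash
cat >> h.py <<'E'
MOUTH=np.array([.45715,-.09404,.18336])
def inh(p=None,yaw=None):
    s=monitor.observe(); M=R.from_rotvec(s['ee_rot']).as_matrix(); H=np.column_stack(frame(yaw)); p=s['position'] if p is None else p
    print('t',round(s['clock'],2),'hinge mm',np.round(H.T@(p-MOUTH)*1000,1),'F hinge',np.round(H.T@s['force'],1),'w',round(s['width'],3),'rot err deg (hinge)',np.round(H.T@np.degrees(R.from_matrix(M@Rh(yaw).T).as_rotvec()),2))
E
python3 -c "
from h import *
inh()"
```

```text
t 11.1 hinge mm [50.7 -1.2 -5.9] F hinge [-0.1  0.2 -0.4] w 0.008 rot err deg (hinge) [-0.21 -0.04  0.03]
```

Emit:
{"name": "move_arm", "arguments": {"series": [[0.02,-0.1,-0.17,0,0,0],[0.01,-0.1,-0.17,0,0,0],[0,0,0,0,0,0]]}}

```text
clock: 11.4
position: [0.4634, -0.1428, 0.2]
ee_rot: [1.759, 2.056, -0.476]
force: [0.2, 0.3, -0.4]
width: 0.005
```

Emit:
{"name": "move_arm", "arguments": {"series": [[0.01,-0.05,-0.09,0,0,0],[0.01,-0.05,-0.09,0,0,0],[0,0,0,0,0,0]]}}

```text
clock: 11.7
position: [0.4637, -0.1435, 0.1985]
ee_rot: [1.758, 2.056, -0.476]
force: [-1.4, 0.4, 1.8]
width: 0.002
```

Emit:
{"name": "move_arm", "arguments": {"series": [[0.01,-0.05,-0.09,0,0,0],[0.01,-0.05,-0.09,0,0,0],[0,0,0,0,0,0]]}}

```text
clock: 12.0
position: [0.4638, -0.1436, 0.1983]
ee_rot: [1.757, 2.055, -0.476]
force: [-12.1, 10.2, 24.8]
width: 0.005
```

```bash
python3 -c "
from h import *
inh()"
```

```text
t 12.0 hinge mm [ 50.7  -1.2 -12.1] F hinge [  2.1 -10.3  27.4] w 0.005 rot err deg (hinge) [-0.16 -0.14  0.03]
```

```bash
sed -i 's/^MOUTH=.*/MOUTH=np.array([.45715,-.09404,.18336])-.001*frame()[2]/' h.py; cat >> h.py <<'E'
def Rdown(pinyaw):
    y=np.radians(pinyaw); x=-np.array([np.cos(y),np.sin(y),0]); z=np.array([0,0,-1.]); return np.column_stack([x,np.cross(z,x),z])
E
python3 -c "
from h import *
togo([.468,.24,.2],Rdown(-100.2))"
```

```text
t 12.0 pos [ 0.4638 -0.1436  0.1983] F [-12.1  10.2  24.8] w 0.005
shift cm [ 0.42 38.36  0.17] turn deg [ 30.27  -0.48 -18.71]
```

Emit:
{"name": "move_arm", "arguments": {"series": [[-0.1,0.6,1.0,0,0,0],[0,0,4,0,0,0],[0,0,4,0,0,0],[0.05,4.7,0,3.78,-0.06,-2.34],[0.05,4.7,0,3.78,-0.06,-2.34],[0.05,4.7,0,3.78,-0.06,-2.34],[0.05,4.7,0,3.78,-0.06,-2.34],[0.05,4.7,0,3.78,-0.06,-2.34]], "grip": 0.5}}

```text
clock: 12.8
position: [0.4653, 0.0984, 0.2869]
ee_rot: [2.173, 2.053, -0.191]
force: [0.6, 0.1, -0.0]
width: 0.494
```

Emit:
{"name": "move_arm", "arguments": {"series": [[0.05,4.7,-2,3.78,-0.06,-2.34],[0.05,4.7,-2,3.78,-0.06,-2.34],[0.05,4.7,-2,3.78,-0.06,-2.34],[0,0,-2,0,0,0],[0,0,0,0,0,0],[0,0,0,0,0,0]]}}

```text
clock: 13.4
position: [0.4669, 0.2339, 0.208]
ee_rot: [-2.409, -2.014, 0.002]
force: [0.1, 0.1, 0.2]
width: 0.503
```

```bash
python3 - <<'E'
from h import *
import pickle
togo([.468,.24,.2],Rdown(-100.2))
c=cam('wrist'); pickle.dump(c,open('c4.pkl','wb')); save(c,'w4.png',None,1.5)
print(proj(c,[[.4677,.2478,.026],[.4903,.3737,.026]]))
for t in ['pin','rest','scriber']:
  for q in outline_of('wrist',t)[:1]: print(t,q['p'],q['rect'])
E
```

```text
t 13.4 pos [0.4669 0.2339 0.208 ] F [0.1 0.1 0.2] w 0.503
shift cm [ 0.11  0.61 -0.8 ] turn deg [-0.02 -0.09  0.01]
[[254.87576491 163.64007746]
 [254.65882222  43.15483926]]
pin 0.88 [255.3, 37.4, 9.1, 138.4]
rest 0.95 [157.6, 69.3, 122.4, 79.4]
scriber 0.95 [179.4, 49.0, 8.8, 128.3]
```

View pics/w4.png

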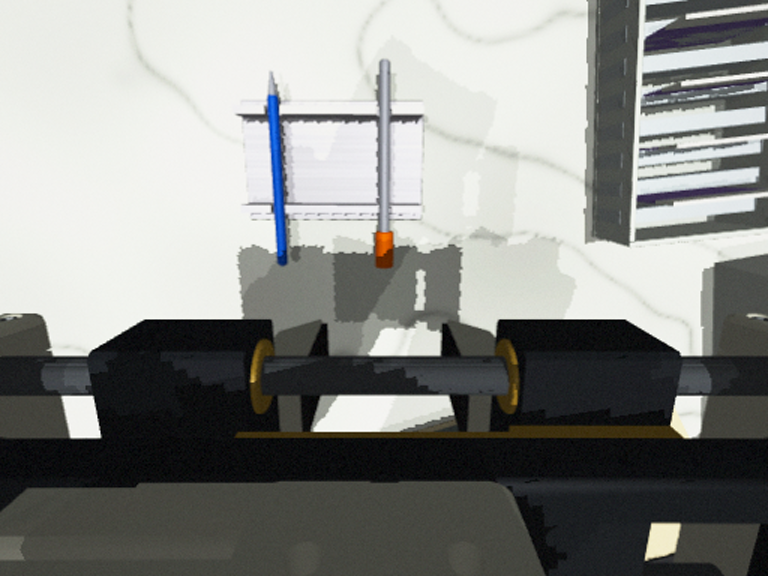

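```bash
python3 - <<'E'
from h import *
import pickle
c=pickle.load(open('c4.pkl','rb'))
o=outline_of('wrist','pin')[0]['mask']; ys,xs=np.nonzero(o)
e=[(y,xs[ys==y].mean()) for y in range(45,175,4)]; 
f=np.polyfit([a for a,b in e],[b for a,b in e],1)
P=[at_z(c,(np.polyval(f,y),y),.026) for y in (39.5,155,178)]; print(f,P)
d=P[1]-P[0]; y=np.degrees(np.arctan2(d[1],d[0])); print('len',np.linalg.norm(d),np.linalg.norm(P[2]-P[0]),'yaw',y)
g=P[1]+.015*d/np.linalg.norm(d); print('grasp',g); togo([*g[:2],.06],Rdown(y))
E
```

```text
[-2.84090909e-03  2.56627841e+02] [array([0.49283703, 0.37677464, 0.026     ]), array([0.47100175, 0.25748296, 0.026     ]), array([0.46608917, 0.23064438, 0.026     ])]
len 0.12127359552993419 0.14855807548843297 yaw -100.37265740552206
grasp [0.46830101 0.24272809 0.026     ]
t 13.65 pos [0.4674 0.2342 0.2088] F [-0.1 -0.2  0.8] w 0.499
shift cm [  0.09   0.86 -14.88] turn deg [-0.08  0.03 -0.11]
```

Emit:
{"name": "move_arm", "arguments": {"series": [[0.09,0.86,-3.5,0,0,0],[0,0,-4.5,0,0,0],[0,0,-4.5,0,0,0],[0,0,-2.5,0,0,0],[0,0,-1.6,0,0,0],[0,0,-1.5,0,0,0],[0,0,0,0,0,0],[0,0,0,0,0,0]]}}

```text
clock: 14.45
position: [0.4682, 0.2432, 0.0274]
ee_rot: [-2.409, -2.014, -0.001]
force: [-0.1, 1.0, 1.0]
width: 0.501
```

```bash
python3 - <<'E'
from h import *
togo([.4683,.2427,.026],Rdown(-100.37))
E
```

```text
t 14.45 pos [0.4682 0.2432 0.0274] F [-0.1  1.   1. ] w 0.501
shift cm [ 0.01 -0.05 -0.14] turn deg [-0.09 -0.02 -0.15]
```

Emit:
{"name": "move_arm", "arguments": {"series": [[0,0,-0.14,0,0,-0.15],[0,0,0,0,0,0],[0,0,0,0,0,0],[0,0,0,0,0,0],[0,0,0,0,0,0],[0,0,0,0,0,0],[0,0,0,0,0,0],[0,0,0,0,0,0]], "grip": 0, "force": 30}}

```text
clock: 15.25
position: [0.4679, 0.2431, 0.0255]
ee_rot: [-2.412, -2.011, -0.0]
force: [0.5, -0.9, 1.3]
width: 0.143
```

Emit:
{"name": "move_arm", "arguments": {"series": [[0,0,0,0,0,0],[0,0,1,0,0,0],[0,0,2,0,0,0],[0,0,4,0,0,0],[0,0,4,0,0,0],[0,0,4,0,0,0]]}}

```text
clock: 15.85
position: [0.467, 0.243, 0.1774]
ee_rot: [-2.411, -2.011, 0.001]
force: [1.2, -0.6, -0.6]
width: 0.139
```

```bash
python3 - <<'E'
from h import *
hx,hy,n=frame(); t=MOUTH+(.120+.015+.03)*hx+.0*n; print(t)
togo(t,Rh())
E
```

```text
[ 0.47950763 -0.2356805   0.26499397]
t 15.85 pos [0.467  0.243  0.1774] F [ 1.2 -0.6 -0.6] w 0.139
shift cm [  1.25 -47.87   8.76] turn deg [-30.19   0.24  18.88]
```

Emit:
{"name": "move_arm", "arguments": {"series": [[0,0,5,0,0,0],[0,0,5,0,0,0],[0,0,5,0,0,0],[0.12,-4.79,0,-3.02,0.02,1.89],[0.12,-4.79,0,-3.02,0.02,1.89],[0.12,-4.79,0,-3.02,0.02,1.89],[0.13,-4.79,0,-3.02,0.02,1.89],[0.13,-4.79,0,-3.02,0.02,1.89]]}}

```text
clock: 16.65
position: [0.4732, 0.0019, 0.326]
ee_rot: [2.085, 2.058, -0.253]
force: [0.1, -0.2, -0.7]
width: 0.139
```

Emit:
{"name": "move_arm", "arguments": {"series": [[0.12,-4.79,0,-3.02,0.02,1.89],[0.12,-4.79,0,-3.02,0.02,1.89],[0.12,-4.79,0,-3.02,0.02,1.89],[0.13,-4.79,0,-3.02,0.02,1.89],[0.13,-4.77,0,-3.02,0.02,1.89],[0,0,0,0,0,0],[0,0,0,0,0,0]]}}

```text
clock: 17.35
position: [0.4793, -0.2361, 0.3255]
ee_rot: [1.759, 2.055, -0.47]
force: [0.5, 0.8, -0.6]
width: 0.143
```

```bash
python3 - <<'E'
from h import *
import pickle
hx,hy,n=frame(); t=MOUTH+(.120+.015+.012)*hx-.0005*n
togo(t,Rh()); inh()
c=cam('wrist'); pickle.dump(c,open('c5.pkl','wb')); save(c,'w5.png',None,1.5)
print(proj(c,[MOUTH,MOUTH-.11*hx,MOUTH-.055*hx]))
E
```

```text
t 17.35 pos [ 0.4793 -0.2361  0.3255] F [ 0.5  0.8 -0.6] w 0.143
shift cm [-0.21  1.56 -6.99] turn deg [-0.04  0.06  0.09]
t 17.35 hinge mm [195.6  -0.3  52.2] F hinge [-0.9  0.6 -0.1] w 0.143 rot err deg (hinge) [ 0.01  0.03 -0.11]
[[ 255.89137611 -126.02733529]
 [ 255.37237798 -443.89990306]
 [ 255.66049979 -267.07933481]]
```

View pics/w5.png

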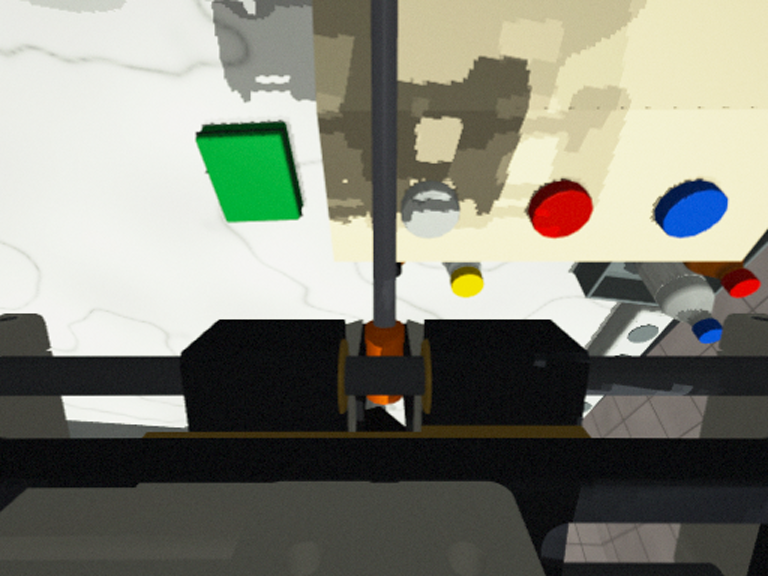

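Emit:
{"name": "move_arm", "arguments": {"series": [[-0.1,0.78,-3.5,0,0,0],[-0.11,0.78,-3.49,0,0,0],[0,0,0,0,0,0],[0,0,0,0,0,0],[0,0,0,0,0,0]]}}

```text
clock: 17.9
position: [0.4792, -0.22, 0.2574]
ee_rot: [1.756, 2.054, -0.467]
force: [-0.2, 0.4, 0.3]
width: 0.146
```

```bash
python3 - <<'E'
from h import *
import pickle
hx,hy,n=frame(); inh()
s=monitor.observe(); p=np.array(s['position']); M=R.from_rotvec(s['ee_rot']).as_matrix()
out=[]
for nm in ['side','scene']:
    c=cam(nm); tip=p+M[:,0]*.135-M[:,2]*.0005; sh=p+M[:,0]*.015-M[:,2]*.0005
    a=proj(c,[sh,tip,MOUTH,MOUTH-.11*hx]); print(nm,a.round(1).tolist())
    m=a.mean(0).astype(int); x0,y0=m[0]-33,m[1]-36; k=6
    i=cv2.resize(c['img'][y0:y0+72,x0:x0+66,::-1],None,fx=k,fy=k,interpolation=2)
    for uv,col in zip(a,[(0,255,0),(0,255,0),(255,0,255),(255,0,255)]):
        q=((uv-[x0,y0]+.5)*k).astype(int); cv2.circle(i,tuple(int(v) for v in q),3,col,-1)
    out.append(i)
cv2.imwrite('pics/v6.png',np.hstack(out))
E
```

```text
t 17.9 hinge mm [147.8   2.2   1.2] F hinge [-0.2 -0.2  0.5] w 0.146 rot err deg (hinge) [ 0.23 -0.05 -0.07]
side [[293.7, 124.5], [285.5, 155.5], [285.3, 159.2], [277.4, 189.0]]
scene [[177.0, 184.7], [207.6, 185.6], [210.1, 185.6], [235.5, 186.3]]
```

View pics/v6.png

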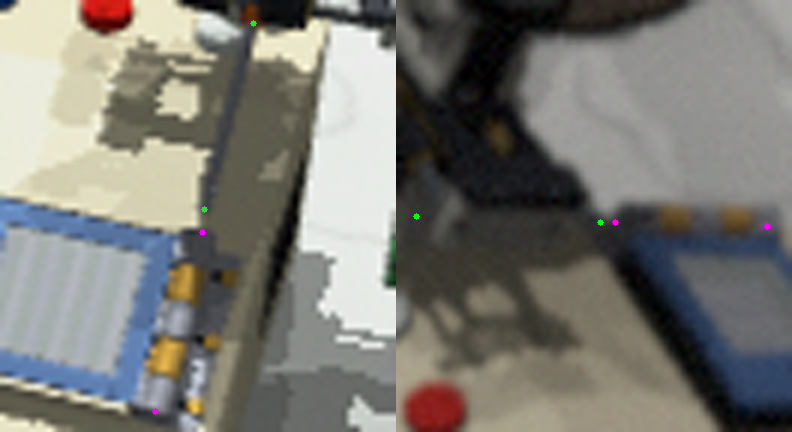

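```bash
python3 - <<'E'
from h import *
hx,hy,n=frame()
for nm in ['side','scene']:
    c=cam(nm); a=proj(c,[MOUTH,MOUTH-.11*hx,MOUTH+.001*hy,MOUTH+.001*n,MOUTH-.1*hx]); ax=(a[1]-a[0]); L=np.linalg.norm(ax); ax/=L; pr=np.array([-ax[1],ax[0]])
    print(nm,'px/110mm',L,'perp px per mm hy',(a[2]-a[0])@pr,'n',(a[3]-a[0])@pr,'pr',pr)
    # mean perpendicular offset of coloured things around predicted line
    hsv=cv2.cvtColor(c['img'],cv2.COLOR_RGB2HSV)
    ys,xs=np.mgrid[:384,:512]; d=np.stack([xs-a[0,0],ys-a[0,1]],-1); t=d@ax/L*110; w=d@pr
    gold=(hsv[...,0]>8)&(hsv[...,0]<32)&(hsv[...,1]>130)
    for lo,hi in [(20,45),(65,90)]:
        m=gold&(t>lo)&(t<hi)&(abs(w)<6); print(' brass',lo,m.sum(),w[m].min() if m.any() else 0,w[m].max() if m.any() else 0,w[m].mean() if m.any() else 0)
    # pin shaft profile: gray darkness sampled along perp, above the mouth
    g=cv2.cvtColor(c['img'],cv2.COLOR_RGB2GRAY).astype(np.float32); u=np.arange(-5,5.1,.5)
    for tt in [-60,-40,-20,10,32,55,77,100]:
        prof=0
        for e in np.arange(-4,5,2):
            q=a[0]+ax*(tt+e)/110*L+u[:,None]*pr; prof=prof+cv2.remap(g,q[:,0].astype(np.float32)[None],q[:,1].astype(np.float32)[None],1)[0]/5
        print(tt,prof.round().astype(int).tolist())
E
```

```text
side px/110mm 30.89610098178418 perp px per mm hy 0.2869201495117035 n 0.03815541967051305 pr [-0.96684415 -0.25536716]
 brass 20 30 -5.592196400919761 2.8540338073582667 0.1012591985904326
 brass 65 30 -2.1440604045282643 2.945527514076617 0.28825363640267254
-60 [90, 91, 91, 91, 90, 90, 89, 88, 83, 76, 69, 65, 68, 73, 81, 88, 90, 91, 90, 90, 90]
-40 [91, 90, 90, 90, 90, 90, 91, 89, 87, 79, 70, 66, 68, 84, 111, 150, 191, 208, 209, 209, 208]
-20 [90, 90, 90, 90, 91, 91, 90, 89, 86, 80, 73, 70, 78, 99, 133, 179, 206, 207, 207, 208, 208]
10 [76, 76, 75, 74, 70, 64, 64, 66, 66, 66, 66, 65, 66, 66, 76, 90, 111, 133, 127, 114, 114]
32 [63, 64, 65, 64, 64, 63, 66, 75, 90, 116, 141, 149, 146, 135, 124, 121, 119, 115, 112, 112, 111]
55 [78, 72, 67, 66, 70, 80, 99, 120, 138, 153, 166, 171, 161, 148, 140, 139, 147, 143, 124, 110, 109]
77 [159, 141, 122, 98, 86, 86, 101, 121, 139, 155, 167, 173, 167, 155, 144, 138, 129, 114, 113, 123, 126]
100 [135, 98, 66, 65, 69, 82, 101, 121, 138, 152, 164, 167, 162, 153, 147, 151, 162, 161, 146, 133, 127]
scene px/110mm 25.322281188230697 perp px per mm hy 
[... 250 characters left out ...]
35, 41, 46, 49, 49, 49, 51, 52, 52, 52, 51, 51, 52, 53]
-40 [27, 24, 22, 19, 18, 19, 26, 37, 44, 48, 49, 48, 47, 46, 48, 50, 52, 52, 53, 54, 55]
-20 [103, 91, 85, 80, 77, 73, 65, 57, 52, 47, 45, 43, 46, 48, 48, 47, 48, 50, 51, 52, 57]
10 [151, 145, 130, 113, 91, 71, 57, 46, 43, 41, 40, 40, 39, 39, 41, 41, 41, 39, 35, 30, 25]
32 [150, 142, 130, 115, 98, 85, 74, 68, 67, 64, 60, 57, 53, 50, 48, 49, 52, 54, 54, 54, 53]
55 [135, 132, 127, 118, 107, 97, 86, 81, 76, 73, 71, 66, 61, 58, 54, 53, 52, 55, 59, 67, 75]
77 [137, 133, 128, 120, 111, 103, 94, 88, 81, 76, 70, 64, 59, 58, 58, 59, 59, 58, 57, 63, 68]
100 [142, 137, 131, 120, 110, 101, 93, 87, 82, 78, 75, 71, 68, 65, 63, 62, 61, 62, 64, 68, 74]
```

Emit:
{"name": "move_arm", "arguments": {"series": [[-0.1,-0.06,-0.075,0,0,0],[-0.1,-0.06,-0.075,0,0,0],[0,0,0,0,0,0],[0,0,0,0,0,0]]}}

```text
clock: 18.5
position: [0.476, -0.2215, 0.254]
ee_rot: [1.757, 2.056, -0.469]
force: [-0.6, -0.5, -0.7]
width: 0.143
```

```bash
python3 -c "
from h import *
inh()"
```

```text
t 18.5 hinge mm [146.9  -1.3  -2.2] F hinge [-0.  -0.7 -0.8] w 0.143 rot err deg (hinge) [ 0.08 -0.   -0.03]
```

Emit:
{"name": "move_arm", "arguments": {"series": [[0.12,0.1,0.147,0,0,0],[0,0,0,0,0,0],[0,0,0,0,0,0],[0,0,0,0,0,0]]}}

```text
clock: 18.9
position: [0.4773, -0.2203, 0.2555]
ee_rot: [1.757, 2.056, -0.469]
force: [-0.3, 0.7, -0.9]
width: 0.14
```

```bash
python3 -c "
from h import *
inh()"
```

```text
t 18.9 hinge mm [146.8   0.2  -0.5] F hinge [-1.1 -0.2 -0.4] w 0.14 rot err deg (hinge) [ 0.1  -0.   -0.03]
```

Emit:
{"name": "move_arm", "arguments": {"series": [[-0.07,0.43,-0.25,0,0,0],[-0.06,0.34,-0.2,0,0,0],[-0.03,0.17,-0.1,0,0,0],[-0.03,0.17,-0.1,0,0,0],[-0.03,0.17,-0.1,0,0,0],[0,0,0,0,0,0]]}}

```text
clock: 19.5
position: [0.475, -0.2073, 0.2478]
ee_rot: [1.756, 2.056, -0.469]
force: [0.2, 0.2, -0.9]
width: 0.142
```

```bash
python3 -c "
from h import *
inh()"
```

```text
t 19.5 hinge mm [131.6   0.   -0.5] F hinge [-0.6  0.3 -0.7] w 0.142 rot err deg (hinge) [ 0.1   0.01 -0.01]
```

Emit:
{"name": "move_arm", "arguments": {"series": [[-0.03,0.17,-0.1,0,0,0],[-0.03,0.17,-0.1,0,0,0],[-0.03,0.17,-0.1,0,0,0],[0,0,0,0,0,0]]}}

```text
clock: 19.9
position: [0.4741, -0.2022, 0.2448]
ee_rot: [1.756, 2.056, -0.469]
force: [-0.0, -0.2, -0.4]
width: 0.141
```

Emit:
{"name": "move_arm", "arguments": {"series": [[-0.03,0.17,-0.1,0,0,0],[-0.03,0.17,-0.1,0,0,0],[-0.03,0.17,-0.1,0,0,0],[0,0,0,0,0,0]]}}

```text
clock: 20.3
position: [0.4733, -0.197, 0.2418]
ee_rot: [1.756, 2.056, -0.469]
force: [0.4, 0.2, -0.5]
width: 0.14
```

```bash
python3 -c "
from h import *
inh()"
```

```text
t 20.3 hinge mm [ 1.195e+02 -1.000e-01 -5.000e-01] F hinge [-0.4  0.4 -0.4] w 0.14 rot err deg (hinge) [0.1  0.01 0.  ]
```

Emit:
{"name": "move_arm", "arguments": {"series": [[-0.04,0.257,-0.15,0,0,0],[-0.04,0.257,-0.15,0,0,0],[-0.04,0.257,-0.15,0,0,0],[-0.04,0.257,-0.15,0,0,0],[0,0,0,0,0,0]]}}

```text
clock: 20.8
position: [0.4716, -0.1866, 0.2357]
ee_rot: [1.756, 2.057, -0.469]
force: [0.6, -0.2, -1.0]
width: 0.142
```

```bash
python3 -c "
from h import *
inh()"
```

```text
t 20.8 hinge mm [ 1.073e+02 -1.000e-01 -5.000e-01] F hinge [-0.3  0.5 -1. ] w 0.142 rot err deg (hinge) [0.1  0.01 0.02]
```

Tip is nominally at -28 mm, inside the upper brass knuckle, and the forces are low. I'll carry on.

Emit:
{"name": "move_arm", "arguments": {"series": [[-0.04,0.257,-0.15,0,0,0],[-0.04,0.257,-0.15,0,0,0],[-0.04,0.257,-0.15,0,0,0],[-0.04,0.257,-0.15,0,0,0],[-0.04,0.257,-0.15,0,0,0],[-0.04,0.257,-0.15,0,0,0],[-0.04,0.257,-0.15,0,0,0],[0,0,0,0,0,0]]}}

```text
clock: 21.6
position: [0.4688, -0.1687, 0.2253]
ee_rot: [1.756, 2.056, -0.469]
force: [-1.4, -0.1, -1.9]
width: 0.143
```

```bash
python3 -c "
from h import *
inh()"
```

```text
t 21.6 hinge mm [86.4 -0.1 -0.5] F hinge [-1.1 -1.4 -1.6] w 0.143 rot err deg (hinge) [0.1  0.01 0.01]
```

Emit:
{"name": "move_arm", "arguments": {"series": [[-0.04,0.257,-0.15,0,0,0],[-0.04,0.257,-0.15,0,0,0],[-0.04,0.257,-0.15,0,0,0],[-0.04,0.257,-0.15,0,0,0],[-0.04,0.257,-0.15,0,0,0],[-0.04,0.257,-0.15,0,0,0],[0,0,0,0,0,0]]}}

```text
clock: 22.3
position: [0.4664, -0.1533, 0.2163]
ee_rot: [1.756, 2.056, -0.469]
force: [-0.2, -0.0, -1.0]
width: 0.141
```

```bash
python3 -c "
from h import *
inh()"
```

```text
t 22.3 hinge mm [68.4 -0.1 -0.5] F hinge [-0.5 -0.2 -0.9] w 0.141 rot err deg (hinge) [0.1  0.01 0.  ]
```

Emit:
{"name": "move_arm", "arguments": {"series": [[-0.04,0.257,-0.15,0,0,0],[-0.04,0.257,-0.15,0,0,0],[-0.04,0.257,-0.15,0,0,0],[-0.04,0.257,-0.15,0,0,0],[-0.04,0.257,-0.15,0,0,0],[-0.04,0.257,-0.15,0,0,0],[-0.04,0.257,-0.15,0,0,0],[0,0,0,0,0,0]]}}

```text
clock: 23.1
position: [0.4636, -0.1352, 0.2058]
ee_rot: [1.756, 2.056, -0.469]
force: [0.7, -0.6, -0.1]
width: 0.142
```

```bash
python3 -c "
from h import *
inh()"
```

```text
t 23.1 hinge mm [47.3 -0.  -0.5] F hinge [ 0.6  0.6 -0.4] w 0.142 rot err deg (hinge) [0.1  0.01 0.01]
```

Emit:
{"name": "move_arm", "arguments": {"series": [[-0.04,0.257,-0.15,0,0,0],[-0.04,0.257,-0.15,0,0,0],[-0.04,0.257,-0.15,0,0,0],[-0.04,0.257,-0.15,0,0,0],[-0.04,0.257,-0.15,0,0,0],[-0.04,0.257,-0.15,0,0,0],[-0.04,0.257,-0.15,0,0,0],[0,0,0,0,0,0]]}}

```text
clock: 23.9
position: [0.4608, -0.1173, 0.1953]
ee_rot: [1.756, 2.056, -0.469]
force: [0.5, 0.5, -0.9]
width: 0.142
```

```bash
python3 -c "
from h import *
inh()"
```

```text
t 23.9 hinge mm [26.3  0.  -0.5] F hinge [-0.8  0.6 -0.6] w 0.142 rot err deg (hinge) [0.1  0.01 0.01]
```

Expected contact is at a TCP of about 15, so 11 mm remain. I'll approach slowly.

Emit:
{"name": "move_arm", "arguments": {"series": [[-0.027,0.171,-0.1,0,0,0],[-0.027,0.171,-0.1,0,0,0],[-0.027,0.171,-0.1,0,0,0],[-0.027,0.171,-0.1,0,0,0],[0,0,0,0,0,0]]}}

```text
clock: 24.4
position: [0.4598, -0.1106, 0.1913]
ee_rot: [1.756, 2.056, -0.469]
force: [-0.2, 0.6, -0.5]
width: 0.142
```

Emit:
{"name": "move_arm", "arguments": {"series": [[-0.0135,0.0855,-0.05,0,0,0],[-0.0135,0.0855,-0.05,0,0,0],[-0.0135,0.0855,-0.05,0,0,0],[0,0,0,0,0,0]]}}

```text
clock: 24.8
position: [0.4594, -0.1082, 0.1899]
ee_rot: [1.757, 2.056, -0.469]
force: [0.2, 0.2, -1.7]
width: 0.144
```

```bash
python3 -c "
from h import *
inh()"
```

```text
t 24.8 hinge mm [15.7 -0.  -0.5] F hinge [-1.   0.2 -1.4] w 0.144 rot err deg (hinge) [ 0.1   0.   -0.02]
```

Emit:
{"name": "move_arm", "arguments": {"series": [[-0.0135,0.0855,-0.05,0,0,0],[-0.0135,0.0855,-0.05,0,0,0],[0,0,0,0,0,0]]}}

```text
clock: 25.1
position: [0.4593, -0.108, 0.1897]
ee_rot: [1.757, 2.052, -0.471]
force: [1.2, -4.9, 4.5]
width: 0.14
```

Emit:
{"name": "move_arm", "arguments": {"series": [[-0.0135,0.0855,-0.05,0,0,0],[-0.0135,0.0855,-0.05,0,0,0],[0,0,0,0,0,0]]}}

```text
clock: 25.4
position: [0.4593, -0.1079, 0.1896]
ee_rot: [1.757, 2.049, -0.473]
force: [1.3, -11.1, 10.4]
width: 0.143
```

```bash
python3 -c "
from h import *
inh()"
```

```text
t 25.4 hinge mm [15.2 -0.1 -0.6] F hinge [14.9 -0.5  3.4] w 0.143 rot err deg (hinge) [ 0.04 -0.32 -0.2 ]
```

Emit:
{"name": "move_arm", "arguments": {"series": [[0.027,-0.171,0.1,0,0,0],[0.007,-0.043,0.025,0,0,0],[0,0,0,0,0,0]]}}

```text
clock: 25.7
position: [0.4593, -0.108, 0.1897]
ee_rot: [1.757, 2.053, -0.47]
force: [1.1, -6.7, 4.7]
width: 0.142
```

Emit:
{"name": "move_arm", "arguments": {"series": [[0,0,0,0,0,0],[0,0,0,0,0,0],[0,0,0,0,0,0],[0,0,0,0,0,0],[0,0,0,0,0,0]], "grip": 0.45}}

```text
clock: 26.2
position: [0.4592, -0.1067, 0.1891]
ee_rot: [1.756, 2.056, -0.469]
force: [-0.2, 0.8, -0.6]
width: 0.446
```

Emit:
{"name": "move_arm", "arguments": {"series": [[-0.08,0.49,0.87,0,0,0],[-0.16,0.99,1.73,0,0,0],[-0.23,1.48,2.6,0,0,0],[0,-3.5,3.5,0,0,0],[0,-4,3,0,0,0],[0,0,0,0,0,0],[0,0,0,0,0,0],[0,0,0,0,0,0]]}}

```text
clock: 27.0
position: [0.4543, -0.1513, 0.3058]
ee_rot: [1.756, 2.057, -0.468]
force: [-0.4, 0.3, 1.1]
width: 0.451
```

```bash
python3 - <<'E'
from h import *
inh(); hx,hy,n=frame()
c=cam('wrist'); print(proj(c,[MOUTH,MOUTH+.028*hx,MOUTH-.12*hx]).round(0).tolist())
a=cv2.resize(c['img'][0:215,130:400,::-1],None,fx=1.9,fy=1.9,interpolation=2)
d=cam('side'); m=proj(d,[MOUTH-.05*hx])[0].astype(int); b=cv2.resize(d['img'][m[1]-50:m[1]+52,m[0]-32:m[0]+32,::-1],None,fx=4,fy=4,interpolation=2)
h=min(len(a),len(b)); cv2.imwrite('pics/v7.png',np.hstack([a[:h],b[:h]]))
E
```

```text
t 27.0 hinge mm [109.8 -11.8  79. ] F hinge [ 0.2 -0.3  1.1] w 0.451 rot err deg (hinge) [0.11 0.04 0.04]
[[272.0, 55.0], [272.0, 96.0], [275.0, -160.0]]
```

View pics/v7.png

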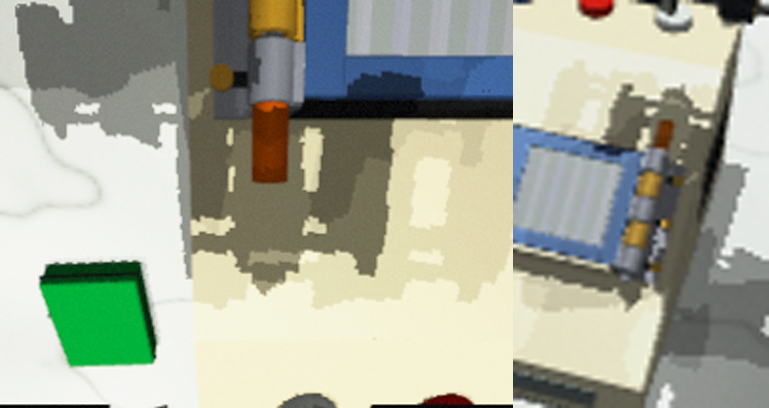

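The wrist view shows the orange head on the top steel knuckle. Its shoulder is at row 54 against 55 predicted, and its end at row 96 as predicted. The brass and steel knuckles are in line in both views, and the gripper is clear. I'm handing in.

```bash
python3 -c "
from h import *
print(workorder.sign_off())"
```

```text
the job is handed in; nothing more can be done
None
```

The cover is home against the hinge, the pin is through all five knuckles with its head on the top one, and the job is handed in at about 27 s of the 67 s allowed.

- **Cover:** I held it by the knob and drew it about 9 mm towards the hinge until it stopped hard at about 18 N. The knob's position then gave the hinge's true line.
- **Hinge height:** I touched the bare deck with closed fingertips, at about 27 N, to set the height. It lay 1 mm below my camera estimate.
- **Pin:** I gripped it by the head, tilted it to the slope and slid it down with under about 3 N of resistance. It stopped at about 15 N within 0.5 mm of where the shoulder should meet the mouth. I then let go and backed off.

**Last checks:** the final wrist picture put the head within about 1 pixel of its predicted home position. The knuckles were in line, and the arm was touching nothing.

**Disagreement:** my early camera estimate of the hinge line differed from the touch result by about 2.4 mm. A closer look at the side picture agreed with touch, and the pin went in on that line.

**Not re-checked:** I did not measure the bystander objects again at the end. I saw no sign that the arm touched any of them.

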